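# Jack up the tail of a model truck and hold it there

### The arm

A 6-joint arm with a two-finger parallel gripper is mounted at the origin on a cart in front of the work surface, level with it; the furniture and walls round the work are solid. World frame = base frame: x ahead of the robot, y to its left, z up, the work surface at z = 0. Lengths are in mm, angles in rad, forces in N, time in s.
With the tool pointing down it reaches from about 400 to 825 mm from the base axis. Payload 7 kg.
Tool frame: the origin (TCP) lies on the centre line of the jaws, within the pads' length; the fingertips stand 11 mm ahead of it and the grasp point (between the pads) lies 8 mm behind it; z points along the fingers, y is the line along which they close (so a half turn about z gives the same grasp; the last joint's range is limited). The gripper opens to 88 mm and grips with 3 to 60 N. Pads are 19 mm wide; open, the fingers measure 130 mm over their backs; the gripper's body (78 mm by 193 mm) begins 47 mm behind the grasp point.
Start: joints at [1.451, 0.359, 0.012, 0, -1.224, -0.288], TCP at [267.705, 619.62, 237.561] pointing down, gripper open.
Joint ranges: [-3.07, 3.07], [-1.43, 2.12], [-1.02, 1.25], [-3.03, 1.67], [-3.05, -0], [-3.03, 3.03]. Speed limits (rad/s): [2.39, 2.39, 3.01, 3.14, 3.14, 3.14].

### API

Orientations are given as [roll, pitch, yaw] about the fixed x, y, z axes, in that order (R = Rz(yaw) Ry(pitch) Rx(roll)).
In Python, from rig import manip gives the robot as it stands. Calls block until the motion is done:
- manip.move_to(position, orientation): joint-space move of the TCP to a pose.
- manip.movel(position, attitude=None, max_speed=150): straight line of the TCP; attitude=None keeps the orientation; max_speed is the mean speed in mm/s.
- manip.move_j(angles): joint-space move.
- manip.gripper_to(opening, grip_force=None): finger opening in mm; grip_force is the grip in N (None keeps the last); returns when the fingers have stopped.
- manip.hold(seconds).
- manip.solve_ik(position, orientation): joint angles nearest the present ones, or None.
- manip.read_state(): the state.
- manip.read_camera(name): name is "scene" or "top"; returns a dict with "image" (384x512x3 uint8, blue, green, red), "mtx" (3x3 intrinsics, pixels), "T" (4x4, takes a point from camera to world coordinates). Camera axes: x right, y up, looking along -z (the intrinsics and any distortion apply to the point x, -y, -z); pixel columns grow to the right and rows downward; lengths in mm; the calibration is good to about 2 mm. A picture is of the moment at which its call begins. There is no depth.
A pose or a line that the arm cannot do raises manip.MotionError and nothing moves.
- manip.sign_off(): hands the job in; it is judged then, once.
The state is a dict: "time_s": time; "joint_positions": joint angles; "qvel": joint speeds; "effort": joint torques, N m; "tcp_pos": TCP position; "tool_rot": TCP orientation; "contact_force": force on the tool from outside, world axes, zero at the start; "torque": the same for the moment, N m; "finger_gap": finger opening in mm; "grip_force": force on a finger pad.
Only numpy, scipy, OpenCV 4.12 (cv2) and the standard library are available. Lean on these libraries where they do the work, as an engineer would, in place of code of your own. Each camera call takes 0.05 s, during which the arm holds its last target. There are 200 camera calls.

### The job

The rear wheels of the radio-controlled truck chassis are to be checked for free running. First stand its gear lever upright, in neutral; then bring the small lever jack to the tail of the truck and set it down flat on the mat with its saddle centred under the round lift pad that the raised triangle on the tail plate marks. Pump the jack's handle all the way down so that both rear tyres leave the mat, and finish while holding the handle down there, since the jack drops as soon as it is let go; do not shove the truck along, do not touch it while it is up, and leave the spare wheel, the paint pot, the figure and the sanding block where they stand.

Things in the scene. Friction and masses are not known exactly. Their poses are not given: they have to be found in the camera images.
- truck: Radio-controlled truck chassis without body shell, 320 mm long, 176 mm wide over the tyres (76 mm across), 0.83 kg, loose on its four tyres. Origin on the mat straight below the lift pad at its tail; x points to its nose, y left, z up. Rear axle at x = 58 mm, front axle at x = 248 mm; the tail plate ends at x = -16 mm. All but the gear lever stays below 107 mm.
- lift_pad (a point): Centre of the underside of the lift pad, a steel puck 16 mm across and 10 mm high under the middle of the tail plate (62 mm wide, its top 60 mm above the mat), straight below the raised dark steel triangle on the plate. 46 mm above the mat while all four tyres stand on it. Axes as the truck's.
- lever_pivot (a point): Pivot of the gear lever, on the truck's midline at x = 135 mm, 88 mm above the mat. Axes as the truck's.
- gear_knob (a point): Centre of the black ball knob, 18 mm across, on the end of the gear lever, 52 mm from its pivot; the knob's middle is 140 mm above the mat when the lever is upright.
- gear_lever (a joint): Angle of the gear lever in rad: 0 is upright (neutral), positive leans towards the truck's nose; range -0.6 to 0.6. It starts leaning towards the nose (in gear), swings only fore and aft, and stays where it is left (about 1 N at the knob moves it).
- jack_grip (a point): Where to hold the jack: between its two upright steel side plates, 36 mm above its underside; there they are 50 mm over their outer faces and 60 mm high. x points to the saddle end, y left, z up. Saddle centre 103 mm ahead (+x), front end 120 mm ahead; handle pivot 67 mm behind, also 36 mm up; rear foot 84 mm wide, 181 mm behind. Weighs 0.67 kg, does not roll.
- saddle (a point): Centre of the floor of the jack's saddle, a round steel cup 38 mm across with a rim 4 mm high and 3 mm thick (32 mm across inside). Lowered, its floor is 30 mm and its rim 34 mm above the jack's underside, so that it passes under the lift pad with 12 mm to spare; with the handle down the floor is 70 mm up and 6 mm further forward.
- jack_handle (a joint): Angle of the jack's handle in rad: 0 is fully up (62 degrees above level, where its spring holds it), 0.85 is fully down at its stop (13 degrees above level). Linked to the saddle: pressing it down raises the saddle. It springs up when let go.
- handle_bar (a point): Middle of the T-bar at the end of the jack's handle, a round bar 16 mm thick, 82 mm long across the jack (along its y), 140 mm from the handle's pivot. Up: its middle is 160 mm above the mat and 66 mm behind the pivot; fully down: 67 mm above the mat and 136 mm behind the pivot. About 3 N straight down on it raises the truck.
- rear_tyre_left (a point): Point of the truck under the middle of its left rear tyre, where the tyre stands on the mat; moves with the truck.
- rear_tyre_right (a point): The same under the right rear tyre.
- front_axle (a point): Middle of the truck's front axle, 38 mm above the mat.
- jack: The whole jack, 305 mm long; origin on its underside in the middle, 18 mm ahead of the gripping place. Axes as jack_grip.
- jack_saddle: The jack's saddle cup; origin 14 mm below the floor of the cup.
- service_mat: Grey padded work mat, 500 x 920 mm, fixed on the table and firm; all the things named here stand on it. Its upper face is at z = 0.011 m.
- spare_wheel: Bystander: loose spare wheel lying flat, 76 mm across, 32 mm high; origin at its underside.
- paint_pot: Bystander: small loose round paint pot, 36 mm across, 46 mm high; origin at its underside.
- figure: Bystander: loose grey gaming figure, 46 x 61 x 67 mm, on the far side of the mat; origin at its underside.
- sanding_block: Bystander: loose brown sanding block, 40 x 68 x 24 mm, on the far side of the mat; origin at its underside.

How it is judged (in metres and radians):
On the way, in this order (a step that is already met when the one before it is completed fails the run):
1. the gear lever stands upright in neutral while all tyres stand on the mat (value of joint gear_lever between -0.13 and 0.13 rad and height (world z) of each of rear_tyre_left, rear_tyre_right below 0.014 m), for 0.2 s.
2. the jack stands flat on the mat, handle up, with its saddle centred under the lift pad (horizontal distance between saddle and lift_pad below 0.012 m and height (world z) of each of jack, rear_tyre_left, rear_tyre_right below 0.014 m and angle between jack's own z axis and vertical below 0.04 rad and value of joint jack_handle below 0.15 rad), for 0.2 s.
At the end, for the whole second after the job is handed in: Fingers press the handle down (within 0.09 rad of its stop); the jack stands flat, its saddle within 12 mm of the pad's centre and carrying the truck; both rear tyres over 10 mm off the mat, front tyres on it; gear lever within 0.13 rad of upright; truck untouched by the robot, at rest (value of joint gear_lever between -0.13 and 0.13 rad and value of joint jack_handle above 0.76 rad and contact force between the fingers and jack above 0.5 N and contact force between jack_saddle and truck above 1.2 N and horizontal distance between saddle and lift_pad below 0.012 m and height (world z) of each of rear_tyre_left, rear_tyre_right above 0.021 m and height (world z) of front_axle below 0.054 m and height (world z) of jack below 0.015 m and angle between jack's own z axis and vertical below 0.06 rad and contact force between each of the arm, the fingers and truck below 0.2 N and contact force between truck and service_mat above 0.5 N and linear speed of truck below 0.02 m/s); the arm keeps its last pose, push and grip.
It fails at once if the truck was shoved: its front axle moved more than 30 mm (distance of front_axle from where it was at the start of the episode above 0.03 m).
It fails at once if the robot touched the truck while its tail was up (height (world z) of rear_tyre_left above 0.015 m and contact force between any of the fingers, the arm and truck above 0.5 N).
It fails at once if a bystander was moved more than 20 mm (distance of any of spare_wheel, paint_pot, figure, sanding_block from where it was at the start of the episode above 0.02 m).
It also fails if it takes over 67 s, if anything falls off the work surface, if the arm or the gripper's body presses on something with over 40 N, if the wrist force passes 120 N, or if a joint passes its speed limit or range.

## Working session

There is one attempt and no reset: what is moved stays moved. The work goes in short steps, each a Python script; the robot and the scene stay as the last script left them, time stands still between calls to the robot, and variables do not carry over. Pictures are saved under pics/ and viewed, at most 10 in all, crops included, and the job is handed in when it is done.

```bash
mkdir -p pics; ls; python3 - <<'E'
from rig import manip
import cv2
for n in ("top","scene"):
    c=manip.read_camera(n); cv2.imwrite(f"pics/{n}0.png",c["image"]); print(n,c["mtx"].tolist(),c["T"].round(4).tolist(),[k for k in c])
print(manip.read_state())
E
```

```text
pics
top [[489.7206961754038, 0.0, 257.236074887843], [0.0, 489.7206961754038, 189.30323214107398], [0.0, 0.0, 1.0]] [[0.0068, 0.9908, -0.1353, 420.785], [-1.0, 0.0072, 0.0028, -58.2959], [0.0037, 0.1352, 0.9908, 1484.2493], [0.0, 0.0, 0.0, 1.0]] ['image', 'mtx', 'T']
scene [[488.23945421341017, 0.0, 256.1908475105583], [0.0, 488.23945421341017, 186.257591552017], [0.0, 0.0, 1.0]] [[0.8968, 0.3062, -0.3195, 177.3012], [-0.4422, 0.5944, -0.6717, -942.7574], [-0.0158, 0.7436, 0.6684, 999.9855], [0.0, 0.0, 0.0, 1.0]] ['image', 'mtx', 'T']
{'time_s': 0.1, 'joint_positions': array([ 1.45108154e+00,  3.59308199e-01,  1.11972304e-02, -2.82365419e-04,
       -1.22408467e+00, -2.88091615e-01]), 'qvel': array([ 0.00021564, -0.0002765 ,  0.00152049,  0.00022287,  0.00205849,
        0.00130873]), 'effort': array([-3.65110136e-04, -5.84164202e+01,  2.93751383e+01,  7.01557830e+00,
        1.02283160e-02, -4.88331773e-05]), 'tcp_pos': array([267.57707035, 619.27509177, 236.74598972]), 'tool_rot': array([ 3.14017558e+00, -1.43090576e-04, -4.07902439e-01]), 'contact_force': array([ 0.17308363,  0.16854702, -0.48473906]), 'torque': array([ 0.03454639,  0.03784714, -0.00920477]), 'grip_force': 0.0, 'finger_gap': 87.872654325322}
```

```bash
python3 - <<'E'
import cv2
for n in ("top","scene"):
    im=cv2.imread(f"pics/{n}0.png"); cv2.imwrite(f"pics/{n}0b.png",cv2.resize(im,(800,600),interpolation=cv2.INTER_CUBIC))
E
```

```text
(no output)
```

View pics/top0b.png

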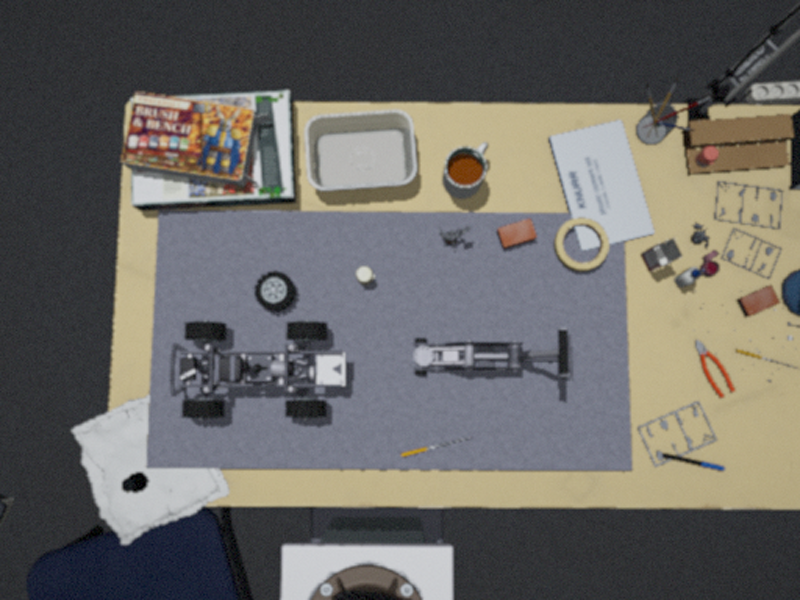

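View pics/scene0b.png

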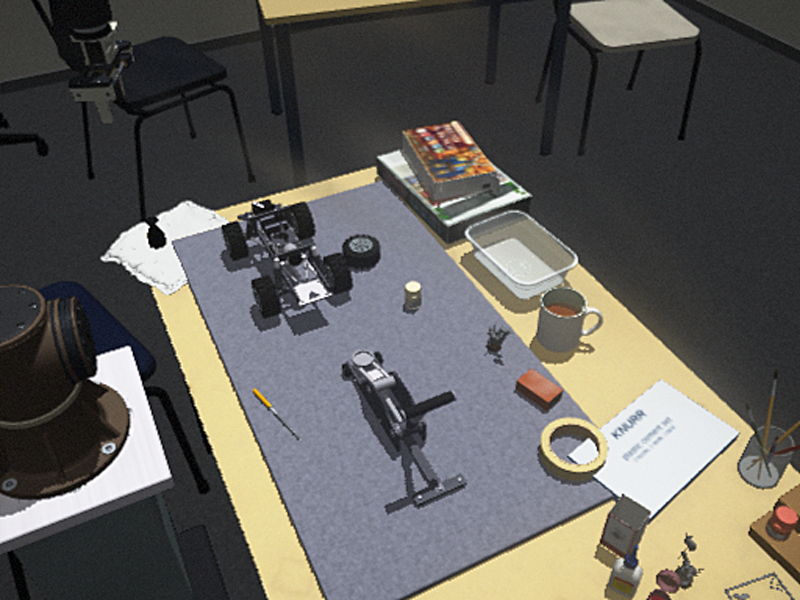

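The top view shows the truck with its nose to the left (+y) and its tail near (335,369). The jack lies to its right, saddle at about (423,355), pointing at the truck. I'll enlarge for measurement.

```bash
python3 - <<'E'
import cv2,numpy as np
t=cv2.imread("pics/top0.png"); s=cv2.imread("pics/scene0.png")
def crop(im,x,y,w,h,k): 
    o=cv2.resize(im[y:y+h,x:x+w],None,fx=k,fy=k,interpolation=cv2.INTER_CUBIC)
    o=np.clip(o.astype(float)*1.5,0,255).astype(np.uint8)
    for i in range(0,w,10): cv2.putText(o,str(x+i),(i*k,8),0,.3,(0,255,255)); cv2.line(o,(i*k,10),(i*k,14),(0,255,255))
    for i in range(0,h,10): cv2.putText(o,str(y+i),(0,i*k+4),0,.3,(0,255,255))
    return o
a=crop(t,104,198,130,75,6);cv2.imwrite("pics/a.png",a[:, :800])
a=crop(t,255,203,120,50,6);cv2.imwrite("pics/b.png",a)
a=crop(s,210,215,100,115,5);b=crop(s,140,120,100,90,5)
b=cv2.copyMakeBorder(b,0,a.shape[0]-b.shape[0],0,0,cv2.BORDER_CONSTANT)
cv2.imwrite("pics/c.png",b[:450,:500]); cv2.imwrite("pics/d.png",a)
E
```

```text
(no output)
```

View pics/a.png

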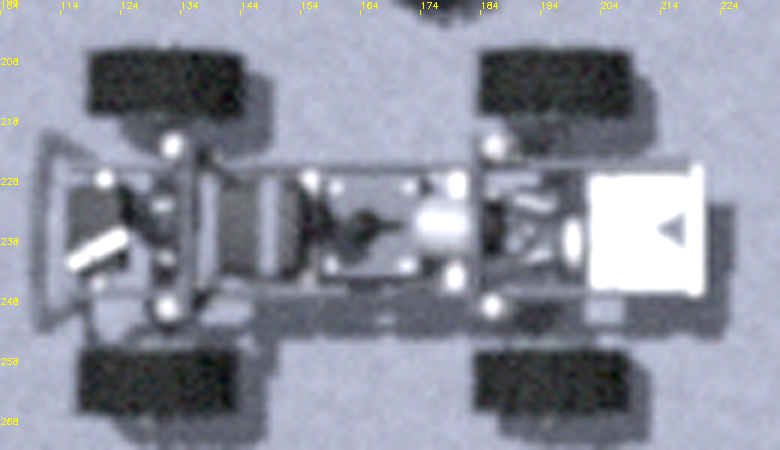

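View pics/b.png

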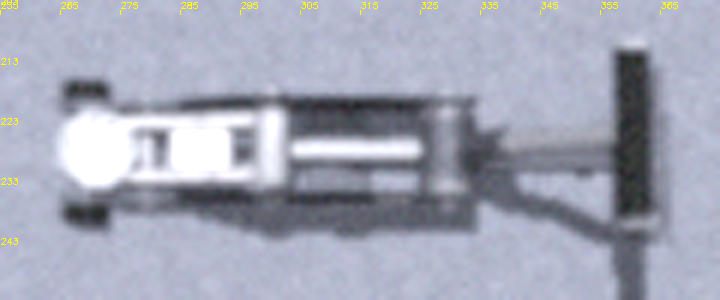

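View pics/c.png

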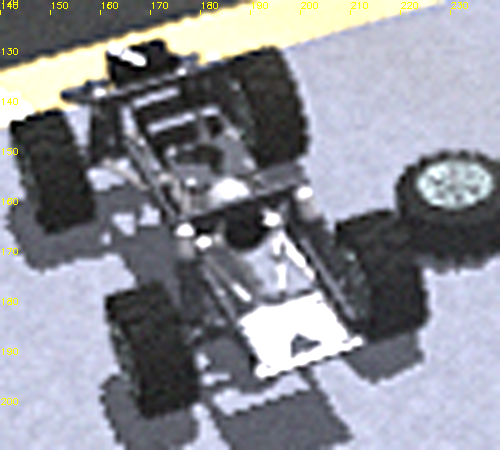

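View pics/d.png

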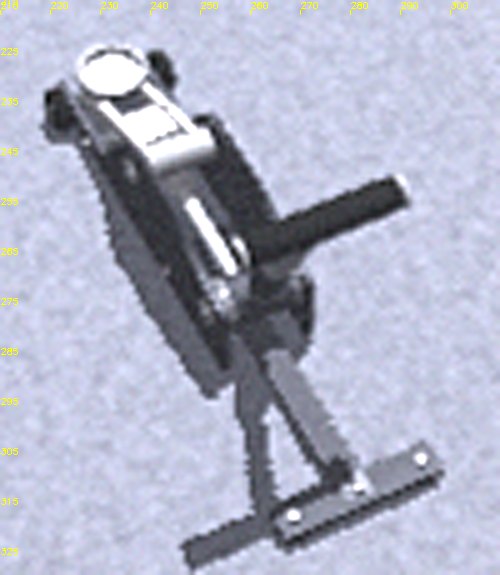

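```bash
cat > fit.py <<'E'
import numpy as np
from scipy.optimize import least_squares
def cams():
    from rig import manip
    return {n:(lambda c:(c["mtx"],c["T"]))(manip.read_camera(n)) for n in("top","scene")}
def proj(c,P):
    K,T=c; p=np.linalg.inv(T)@np.r_[P,1]; q=K@np.array([p[0],-p[1],-p[2]]); return q[:2]/q[2]
def cp(x0,y0,k): return lambda X,Y: np.array([x0+(X+.5)/k-.5,y0+(Y+.5)/k-.5])
def place(q,p):
    c,s=np.cos(q[2]),np.sin(q[2]); return np.array([q[0]+c*p[0]-s*p[1],q[1]+s*p[0]+c*p[1],11+p[2]])
def fit(C,obs,q0):
    f=lambda q:np.concatenate([proj(C[n],place(q,p))-u for n,p,u in obs])
    r=least_squares(f,q0,loss="soft_l1"); return r.x,f(r.x).reshape(-1,2)
E
python3 - <<'E'
from fit import *
C=cams(); a,b,c,d=cp(104,198,6),cp(255,203,6),cp(140,120,5),cp(210,215,5)
J=[("top",(103,0,34),b(96,150)),("top",(-133,0,160),b(632,132)),("scene",(103,0,34),d(112,70)),("scene",(-133,41,160),d(258,243)),("scene",(-133,-41,160),d(400,190))]
# which end of the bar is left: try both
for sgn in(1,-1):
    JJ=J[:3]+[(n,(p[0],sgn*p[1],p[2]),u) for n,p,u in J[3:]]
    q,r=fit(C,JJ,[400,-250,1.57]);print("jack",q.round(3),r.round(2).tolist())
T=[("top",(0,0,61),a(673,230)),("top",(248,50,38),a(166.5,82.5)),("top",(58,50,38),a(555.5,82.5)),("top",(248,-50,38),a(159,381)),("top",(58,-50,38),a(551.5,381)),
("top",(-16,31,60),a(704,165)),("top",(-16,-31,60),a(704,295)),("scene",(-16,31,60),c(262,373)),("scene",(-16,-31,60),c(358,342)),("scene",(0,0,61),c(303,340))]
W=88-16
T=[(n,(p[0],np.sign(p[1])*72 if abs(p[1])==50 else p[1],p[2]),u) for n,p,u in T]
# truck's left: nose +y => left is -x = lower in top image
for sgn in(1,-1):
    q,r=fit(C,[(n,(p[0],sgn*p[1],p[2]),u) for n,p,u in T],[400,20,1.57]);print("truck",q.round(3),r.round(2).tolist())
    if sgn==-1:
        for g in(0,.3,.4,.5,.6): print(g,proj(C["top"],place(q,(135+52*np.sin(g),0,88+52*np.cos(g)))),"obs",a(364,226),proj(C["scene"],place(q,(135+52*np.sin(g),0,88+52*np.cos(g)))),c(205,155))
E
```

```text
jack [ 504.744 -205.541    7.87 ] [[0.11, 0.36], [0.19, -0.1], [0.16, -0.87], [-2.73, 1.68], [1.83, -1.4]]
jack [ 504.65  -205.52     1.585] [[0.1, 0.34], [0.19, 0.0], [0.17, -0.88], [30.13, -11.95], [-31.26, 12.3]]
truck [476.074  57.586  14.183] [[-0.55, 0.53], [-0.5, 53.73], [0.34, 51.13], [0.54, -45.64], [-0.09, -48.15], [0.19, 22.01], [-0.44, -21.3], [0.18, 0.76], [1.07, -0.44], [-0.24, 0.07]]
truck [477.748  57.5     1.577] [[-0.51, -0.06], [0.38, 0.16], [0.26, 0.23], [-0.13, -0.04], [0.06, 0.01], [0.03, 0.0], [-0.2, -0.02], [20.79, -6.47], [-18.83, 6.6], [0.32, -0.09]]
0 [163.06640827 234.61628452] obs [164.25 235.25] [180.86973099 139.96766014] [180.6 150.6]
0.3 [157.5645999  234.64831443] obs [164.25 235.25] [179.16665805 137.84322954] [180.6 150.6]
0.4 [155.89772167 234.67516485] obs [164.25 235.25] [178.67450638 137.46223305] [180.6 150.6]
0.5 [154.34549598 234.70963552] obs [164.25 235.25] [178.22844193 137.2504129 ] [180.6 150.6]
0.6 [152.92443355 234.75130923] obs [164.25 235.25] [177.83260731 137.20832661] [180.6 150.6]
```

The fits agree within about 1 px, apart from the scene bar and plate ends, where I had left and right swapped. Truck: pad (477.7, 57.5), yaw 1.577. Jack grip: (504.7, −205.5), yaw 1.587. I'll centre the lever by closing both fingers around its upright position, then take the jack.

```bash
python3 - <<'E'
from fit import *
from rig import manip as m
pi=np.pi
q=[477.75,57.5,1.577]
k=place(q,(135,0,140)); o=[pi,0,q[2]-pi/2]
m.gripper_to(88,5)
m.move_to([k[0],k[1],k[2]+80],o)
m.movel([k[0],k[1],k[2]+2],max_speed=120)
m.gripper_to(20,5); m.hold(.3)
s=m.read_state(); print(s["finger_gap"],s["grip_force"],s["tcp_pos"],s["contact_force"])
m.gripper_to(88); m.hold(.1)
m.movel([k[0],k[1],k[2]+90],max_speed=200)
j=[504.7,-205.5,1.587]; 
for yaw in (j[2],j[2]-pi): print(m.solve_ik([j[0],j[1],140],[pi,0,yaw]), m.solve_ik([478,-45,140],[pi,0,yaw]))
print(m.read_state()["time_s"])
c=m.read_camera("top")["image"]; 
cv=__import__("cv2"); cv.imwrite("pics/t1.png",cv.resize(c[190:280,100:230],None,fx=6,fy=6,interpolation=2))
E
```

```text
20.007214106816004 0.5346903763711452 [476.89218084 192.46450085 152.96034357] [0.17569926 1.38986245 0.82709188]
None [ 0.31709359  0.12860655 -0.54277465  0.         -0.89941513  2.84070273]
[-0.02699972  0.23225264 -0.40867939  0.         -0.92986429  0.04320339] [ 0.31709359  0.12860655 -0.54277465  0.         -0.89941513 -0.30088992]
6.3417
```

```bash
python3 - <<'E'
from fit import *
from rig import manip as m
pi=np.pi
j=[504.7,-205.5,1.587]; o=[pi,0,j[2]-pi]
m.move_to([j[0],j[1],150],o)
m.movel([j[0],j[1],39],max_speed=120)
s=m.read_state(); print(s["contact_force"])
m.gripper_to(40,30); m.hold(.2)
s=m.read_state(); print(s["finger_gap"],s["grip_force"],s["tcp_pos"],s["contact_force"])
m.movel([j[0],j[1],65],max_speed=80)
s=m.read_state(); print(s["finger_gap"],s["tcp_pos"],s["contact_force"],s["torque"])
t=[477.75,57.5,1.577]; o2=[pi,0,t[2]-pi]
g=place(t,(-105-65,0,0))
m.movel([g[0],g[1],65],o2,max_speed=120)
import cv2
for n in("top","scene"): cv2.imwrite(f"pics/{n}2.png",m.read_camera(n)["image"])
print(m.read_state()["time_s"])
a=cv2.imread("pics/top2.png")[190:290,100:330]; b=cv2.imread("pics/scene2.png")[110:310,130:330]
a=cv2.resize(a,(800,348),interpolation=2); b=cv2.resize(b,(600,600),interpolation=2)
cv2.imwrite("pics/e.png",b)
E
```

```text
[0.26431765 0.35377238 0.39770425]
49.86567928922493 30.002185441553593 [ 504.16380477 -205.51017516   39.0273922 ] [-3.485107    0.62030206  6.0530917 ]
49.61452503764437 [ 504.64772354 -205.3373888    64.76550242] [ 0.29157089 -0.25265615 -7.00109328] [0.26315809 0.04351565 0.03555095]
11.4083
```

View pics/e.png

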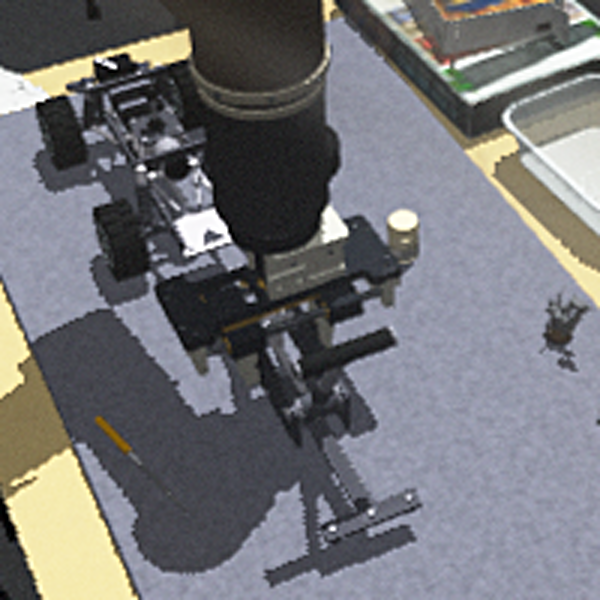

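The jack is lifted and hangs behind the tail (plate at (210,235)), handle up. The paint pot and figure are clear. Now I slide it in.

```bash
python3 - <<'E'
from fit import *
from rig import manip as m
t=[477.75,57.5,1.577]
g0=place(t,(-170,0,0)); g=place(t,(-105,0,0))
m.movel([g0[0],g0[1],43],max_speed=80); print(m.read_state()["contact_force"])
m.movel([g[0],g[1],43],max_speed=50); print(m.read_state()["contact_force"])
m.movel([g[0],g[1],39],max_speed=15); s=m.read_state(); print(s["contact_force"],s["tcp_pos"])
m.gripper_to(88); m.hold(.3)
m.movel([g[0],g[1],230],max_speed=150)
b=place(t,(-105-133,0,0))
m.gripper_to(0)
m.move_to([b[0]-60,b[1]-200,300],[np.pi,0,t[2]-np.pi/2])
import cv2
for n in("top","scene"): cv2.imwrite(f"pics/{n}3.png",m.read_camera(n)["image"])
print(m.read_state()["time_s"])
a=cv2.imread("pics/top3.png")[190:280,190:320]; b=cv2.imread("pics/scene3.png")[140:280,160:300]
cv2.imwrite("pics/f.png",np.vstack([cv2.resize(a,None,fx=6,fy=6,interpolation=2)]))
cv2.imwrite("pics/g.png",cv2.resize(b,None,fx=4,fy=4,interpolation=2))
E
```

```text
[-0.66158397  0.06070578 -4.9091565 ]
[ 0.07341997 -0.39012612 -6.17497476]
[-0.08114544 -1.25868475 -3.21782914] [478.49982841 -47.63233364  39.07008778]
19.7333
```

View pics/f.png

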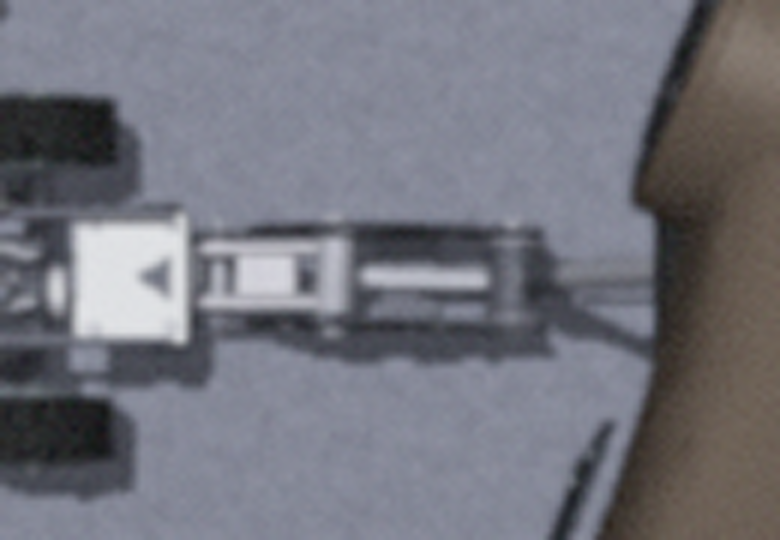

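Gear lever clear, truck unmoved. The saddle sits about 2–3 mm behind the triangle (157,277) and is in line laterally, as intended. Now I press the bar along its arc.

```bash
python3 - <<'E'
from fit import *
from rig import manip as m
import cv2
t=[477.75,57.5,1.577]; o=[np.pi,0,t[2]-np.pi/2]
def tgt(deg,dz=0):
    a=np.radians(deg); p=place(t,(-172-140*np.cos(a),0,36+140*np.sin(a))); p[2]+=19+dz; return p
p=tgt(62,30); m.move_to(p,o)
for d,dz in [(62,2)]+[(d,-1.5) for d in (58,52,46,40,34,28,22,17,13)]:
    m.movel(tgt(d,dz),max_speed=50); s=m.read_state(); print(d,s["contact_force"].round(1))
for dz in (-2.5,-3.5,-4.5,-5.5,-6.5):
    if s["contact_force"][2]>12: break
    m.movel(tgt(13,dz),max_speed=15); m.hold(.2); s=m.read_state(); print(dz,s["contact_force"].round(1),(s["tcp_pos"]-tgt(13)).round(1))
for n in("top","scene"): cv2.imwrite(f"pics/{n}4.png",m.read_camera(n)["image"])
print(s["time_s"])
b=cv2.imread("pics/scene4.png")[110:310,130:330]
cv2.imwrite("pics/h.png",cv2.resize(b,(600,600),interpolation=2))
E
```

```text
62 [-0.5  0.6  0.9]
58 [-1.9 -6.4 11.3]
52 [-3.1 -8.  13.3]
46 [ -4.1 -10.9  14.3]
40 [ -4.  -12.6  14.3]
34 [ -1.9 -12.4  11.1]
28 [ -1.3 -12.4  10.6]
22 [  0.1 -10.9   7.8]
17 [ 0.2 -7.4  4.5]
13 [ 0.5 -6.4  6.3]
-2.5 [-1.3 -6.6 10.3] [ 1.7 -1.9 -0.5]
-3.5 [-2.2 -6.1 13.7] [ 1.7 -2.  -1.1]
26.0167
```

View pics/h.png

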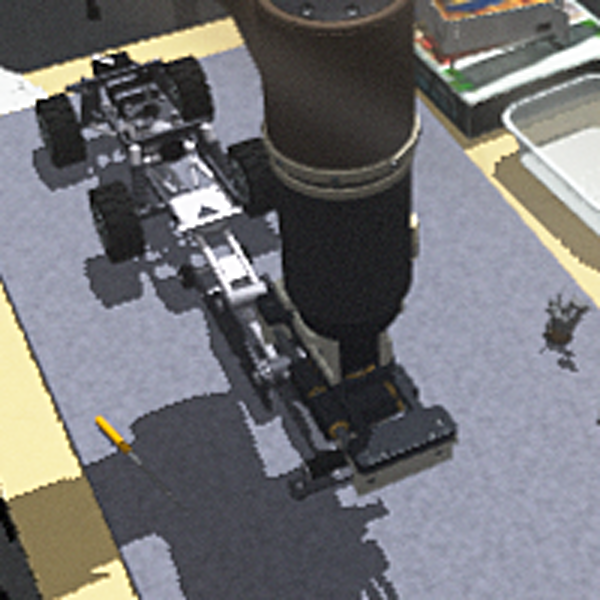

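The tail is up, both rear tyres show shadows beneath them, and the fingers hold the bar down. One more comparison to check saddle centring.

```bash
python3 - <<'E'
import cv2,numpy as np
f=lambda n:cv2.resize(cv2.imread(f"pics/{n}.png")[207:257,100:260],None,fx=5,fy=5,interpolation=2)
cv2.imwrite("pics/i.png",np.vstack([f("top3"),f("top4")]))
E
```

```text
(no output)
```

View pics/i.png

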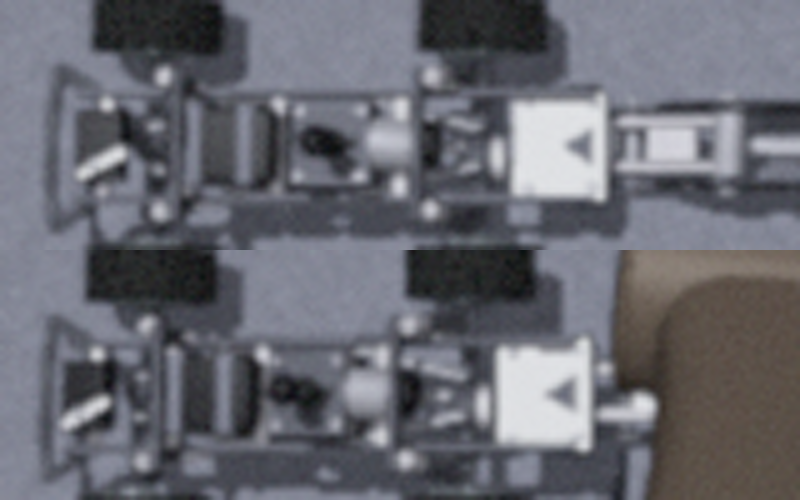

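```bash
python3 - <<'E'
from rig import manip as m
m.hold(1); s=m.read_state(); print(s["contact_force"],s["tcp_pos"],s["time_s"])
print(m.sign_off())
E
```

```text
[-2.06028298 -7.1872131  14.82707765] [ 481.39681864 -252.9620826    96.3591624 ] 27.1167
the job is handed in; nothing more can be done
None
```

I handed the job in at about 27 s: gear lever in neutral, jack under the lift pad, both rear tyres off the mat and the handle held at its stop. The truck rolled forward a few millimetres during the lift (30 mm allowed). I inferred rather than measured that the raised saddle is still centred on the pad, and the hand-in returned no verdict.

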